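# Set the child lock on a display induction hob

## Robot

A 6-joint arm with a two-finger parallel gripper is mounted at the origin on the work surface. World frame = base frame: x ahead of the robot, y to its left, z up, the work surface at z = 0. Lengths are in m, angles in degrees, forces in N, time in s.
With the tool pointing down it reaches from about 0.325 to 0.9 m from the base axis. Payload 3.5 kg.
Tool frame: the origin (TCP) lies midway between the tips of the shut fingers; the grasp point (between the pads) lies 19 mm behind it (bot.grip_point_offset is the distance from the TCP to the grasp point, in m); z points along the fingers, x is the direction in which the jaws open and shut, and the axes are right-handed (so a half turn about z gives the same grasp; the last joint's range is limited). The gripper opens to 85 mm and grips with 20 to 120 N. Pads are 22 mm wide; open, the fingers measure 114 mm over their backs; the gripper's body (76 mm by 85 mm) begins 54 mm behind the grasp point. The pads swing forward as they close: fully open they stand 13 mm farther back than shut.
Start: joints at [-79.549, 15.837, -1.513, 72.651, 0, 84.076], TCP at [0.176, -0.6, 0.231] pointing down, gripper open.
Joint ranges: [-178.77, 178.77], [-48.84, 107.48], [-61.69, 71.31], [-111.58, 123.2], [-90, 87.43], [-180, 180]. Speed limits (degrees/s): [147.25, 147.25, 180, 180, 180, 180].

## Interface

Orientations are given as [roll, pitch, yaw] about the fixed x, y, z axes, in that order (R = Rz(yaw) Ry(pitch) Rx(roll)).
In Python, from station import bot gives the robot as it stands.
- The arm moves only by the tool jog_arm, never from a script. Its argument "rows" is a list that holds one entry, the list of rows, each a list of 7 numbers: the turn, a rotation vector about the tool's x, y, z in rad, then the shift along the tool's x, y, z in m, then the finger opening in m, from 0 to 0.0854. In form: [[[ax, ay, az, dx, dy, dz, claw], ...]]. A call has 1 to 10 rows; each row is the pose to reach, as a shift and turn from the pose commanded when the call began, along the tool's axes at that moment; what a row does not reach only later rows make up. A row lasts 1/12 s, in which the tool goes at most 41.7 mm and 7.16 degrees, less where a joint would pass 70% of its speed; a pose out of reach is approached as far as the arm can. A call with a gripper value outside its range is refused whole. The fingers move at their own pace and stop on an object; "force" is the grip in N (left out, the last holds). Time passes only in rows, so rows that repeat a pose let the fingers close. It gives the time, the measured TCP pose, the force and the opening at its end, in the units of the state.
- bot.observe(): the state, without advancing time (a new reading comes with each control period).
- bot.camera(name): name is "side" or "top" or "wrist"; returns a dict with "image" (420x560x3 uint8, red, green, blue), "fx", "fy", "cx", "cy" (pixels), "k1" (the pictures are not rectified: a ray, as slopes to the right and down, at radius r is drawn at 1 + k1 r^2 times it, then the intrinsics apply), "world_to_cam" (4x4, takes a point from world to camera coordinates). Camera axes: x right, y up, looking along -z (the intrinsics and any distortion apply to the point x, -y, -z); pixel columns grow to the right and rows downward; lengths in m; the calibration is good to about 2 mm. A picture is of the moment at which its call begins. There is no depth.
- bot.close_job(): hands the job in, once; it reports no verdict.
Trained networks look in a picture, given as the dict that the camera call returned (one of the last four; its "shot" number tells which), for a name from the list of things; names that differ only in an ending like _2 or _b are one class to them, and where a whole thing is asked for, a point or a joint stands for the part that bears it (a point fixed in the world has none). Each returns a list of dicts, best first, with "confidence" (0 to 1); they miss things now and then, are a little off and sometimes report something else, mostly with a low value. They report only what shows in the picture. A call takes as long as a camera call.
- bot.silhouettes(picture, label): "pixels" (420x560 bool, what is visible of it) and "location" ([column, row] in pixels, amid what is visible of it).
The state is a dict: "clock": time; "qpos": joint angles; "dq": joint speeds; "joint_efforts": joint torques, N m; "ee_pos": TCP position; "tcp_rot": TCP orientation; "wrist_force": force on the tool from outside, world axes, zero at the start; "torque": the same for the moment, N m; "gripper_width": finger opening in m.
Only numpy, scipy, OpenCV 4.12 (cv2) and the standard library are available. Lean on these libraries where they do the work, as an engineer would, in place of code of your own. Each camera call takes 0.05 s, during which the arm holds its last target. There are 200 camera calls.

## Task

Set the child lock on the portable induction hob before customers get at it: press its on/off key (red mark, right-hand end of the key row) and let it come up again, then press the minus and plus keys down together, one fingertip on each, hold both down for a good three seconds and let go. Do not press the mode key, and do not lift or shift the hob, the pan and magnet on it or anything else on the bench.

Things in the scene. Friction and masses are not known exactly. Their poses are not given: they have to be found in the camera images.
- hob: portable induction hob: black glass-topped box 290 mm wide (y), 360 mm deep (x), glass 62 mm above the bench, 2.8 kg, loose on four rubber feet. Origin: centre of its underside; -x is the front edge, towards the robot (turned up to 20 degrees), y to its left, z up. Key row 35 mm behind the front edge, from left: mode, minus, display, plus, on/off at y = +100, +30, -30, -100 mm
- key_onoff_top (a point): centre of the top face of the on/off key (red ring-and-bar mark), right-hand end of the row (hob -y), 69 mm above the bench when up; it goes down with the key. All four keys are light grey round caps 22 mm across standing 7 mm above the glass, sprung, 5 mm of travel: each starts to move at about 1.2 N, is fully down at 4 N and comes up by itself
- key_minus_top (a point): centre of the top face of the minus key (one dark bar), just left of the display; 69 mm above the bench when up
- key_plus_top (a point): centre of the top face of the plus key (dark cross), just right of the display, 60 mm from the minus key centre to centre; 69 mm above the bench when up
- key_mode_top (a point): centre of the top face of the mode key (three blue bars), at the left-hand end of the row (hob +y); not to be pressed
- key_onoff (a joint): travel of the on/off key in m: 0 up, 0.005 fully down; counts as pressed beyond 0.0025
- key_minus (a joint): travel of the minus key in m: 0 up, 0.005 fully down; counts as pressed beyond 0.0025
- key_plus (a joint): travel of the plus key in m: 0 up, 0.005 fully down; counts as pressed beyond 0.0025
- key_mode (a joint): travel of the mode key in m: 0 up, 0.005 fully down
- pan: steel-grey frying pan standing on the hob's cooking zone behind the keys, 180 mm across the rim, 42 mm high, its 150 mm handle pointing to the left or back left of the hob, about 115 mm above the bench. Origin: centre of its underside. Its rim stays about 100 mm behind the key row
- remote: black remote control lying flat on the bench beside the hob, 165 x 44 x 18 mm. Origin: centre of its underside
- tape: roll of amber packing tape lying flat on the bench beside the hob, 100 mm across, 48 mm high. Origin: centre of its underside
- phone: black cordless telephone leaning in its grey charging base, 135 x 85 mm and 115 mm high, on the bench near one side of the robot. Origin: centre of its underside
- carton: small dark blue carton 130 x 100 x 60 mm with an orange star, on the bench near one side of the robot. Origin: centre of its underside
- magnet: red round test magnet lying on the hob's glass on the left, 60 to 85 mm behind the mode key, 36 mm across, 12 mm high. Origin: centre of its underside

How it is judged:
By the outcome, as a careful person would: the job done as asked, in the order asked, and still so for the second after the job is handed in, with the robot touching nothing.
It also fails if it takes over 42 s, if anything falls off the work surface, if the arm or the gripper's body presses on something with over 40 N, if the wrist force passes 120 N, or if a joint passes its speed limit or range.

## Working session

There is one attempt and no reset: what is moved stays moved. The work goes in short steps, Python scripts to look and compute and a tool call to move; the robot and the scene stay as the last step left them, time stands still between calls to the robot, and variables do not carry over. Pictures are saved under pics/ and viewed, about 8 in all and at most 12, crops included, and the job is handed in when it is done.

Besides the shell and the picture viewer there is one more tool, called in YAML: its name, and indented under it one key for each argument. jog_arm: Moves the arm, as the interface text tells. Its arguments: {"type":"object","properties":{"rows":{"type":"array"},"force":{"type":"number"}},"required":["rows"]}

```bash
mkdir -p pics; ls; cat > h.py <<'E'
import numpy as np, cv2
from station import bot
def ray(c,uv):
    d=np.array([[c["fx"],0,c["cx"]],[0,c["fy"],c["cy"]],[0,0,1.]])
    p=cv2.undistortPoints(np.array([[uv]],float),d,np.array([c["k1"],0,0,0.]))[0,0]
    M=np.array(c["world_to_cam"]);R=M[:3,:3];o=-R.T@M[:3,3]
    return o,R.T@np.array([p[0],-p[1],-1.])
def atz(c,uv,z):
    o,d=ray(c,uv);return o+d*(z-o[2])/d[2]
def save(c,n,crop=None):
    im=c["image"][:,:,::-1]
    if crop: a,b,x,y=crop; im=cv2.resize(im[b:y,a:x],None,fx=3,fy=3)
    cv2.imwrite("pics/"+n+".png",im)
E
python3 - <<'E'
from h import *
s=bot.observe();print(s)
for n in("top","side"):
    c=bot.camera(n);save(c,n+"0")
    for k in("key_onoff_top","key_minus_top","key_plus_top","key_mode_top"):
        for r in bot.silhouettes(c,k)[:4]: print(n,k,round(r["confidence"],2),r["location"],r["pixels"].sum(),atz(c,r["location"],.069).round(4))
E
```

```text
pics
{'clock': 0.0, 'qpos': array([-7.95499357e+01,  1.58800109e+01, -1.59815853e+00,  7.26504586e+01,
        2.35657388e-03,  8.40754531e+01]), 'dq': array([ 0.00777132, -0.07208494, -0.10815086,  0.01846591,  0.0268884 ,
        0.08295038]), 'joint_efforts': array([-2.36213928e-04, -4.45508230e+01,  2.95204550e+01,  1.65306882e-02,
       -8.90044748e-05, -3.01532026e-06]), 'ee_pos': array([ 0.17605618, -0.59888034,  0.23013811]), 'tcp_rot': array([-1.79984379e+02,  1.27697780e-01, -7.36253741e+01]), 'wrist_force': array([ 2.49847365e-01,  1.61742945e-05, -4.70105359e-02]), 'torque': array([-0.03579022,  0.00812664,  0.02880379]), 'gripper_width': 0.08555481987929121}
side key_minus_top 0.37 [252.7, 240.1] 52 [0.4886 0.1149 0.069 ]
side key_plus_top 0.37 [264.8, 224.1] 41 [0.4945 0.0498 0.069 ]
side key_mode_top 0.62 [241.2, 258.2] 65 [0.4783 0.1801 0.069 ]
```

View pics/top0.png

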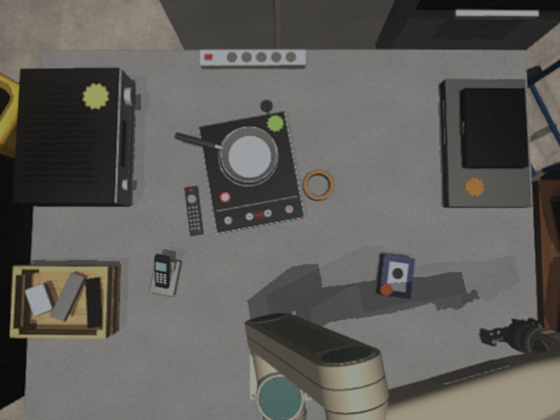

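View pics/side0.png

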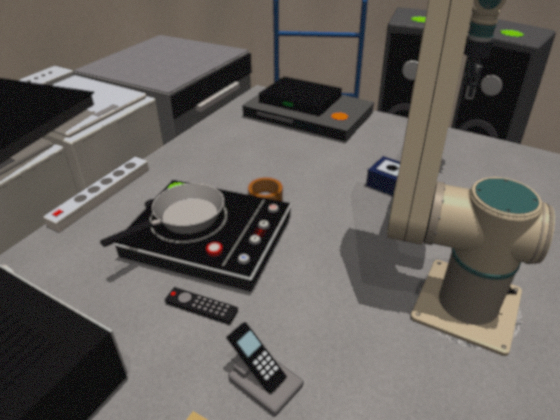

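The top view shows the keys at about (228,220), (249,216), (268,213) and (289,209), running from mode to on/off. In the side view they are at (244,258), (255,240), (264,224) and (274,208). The pan handle points left, the magnet is behind the mode key, and nothing stands near the key row.

```bash
python3 - <<'E'
from h import *
P={"top":[(228,220),(249,216),(268,213),(289,209)],"side":[(244,258),(255,240),(264,224),(274,208)]}
loc=np.array([100,30,-30,-100])/1000
for n in P:
    c=bot.camera(n); q=np.array([atz(c,u,.069)[:2] for u in P[n]])
    a=np.polyfit(loc,q,1); print(n,q.round(3).tolist(),"slope",a[0],"centre",a[1],"yaw",np.degrees(np.arctan2(-a[0][0],a[0][1])))
c=bot.camera("wrist");M=np.array(c["world_to_cam"]);o=-M[:3,:3].T@M[:3,3];s=bot.observe()
from scipy.spatial.transform import Rotation as R
T=R.from_euler("xyz",s["tcp_rot"],degrees=True)
print("cam in tool",T.inv().apply(o-s["ee_pos"]),"look",T.inv().apply(-M[2,:3]),c["fx"])
E
```

```text
top [[0.475, 0.17], [0.488, 0.102], [0.498, 0.041], [0.511, -0.026]] slope [-0.17907553  0.98235084] centre [0.49303172 0.07180661] yaw 10.331170486427188
side [[0.473, 0.176], [0.484, 0.112], [0.496, 0.05], [0.508, -0.018]] slope [-0.17476662  0.97645124] centre [0.49028071 0.08022771] yaw 10.147434476802289
cam in tool [-0.00082049 -0.08496823 -0.14248361] look [-8.88403648e-05  3.28182497e-01  9.44614334e-01] 366.1976107446972
```

jog_arm:
  rows:
    - [[0, 0, 0.11, -0.25, -0.24, 0, 0], [0, 0, 0.11, -0.25, -0.24, 0, 0], [0, 0, 0.11, -0.25, -0.24, 0, 0], [0, 0, 0.11, -0.25, -0.24, 0, 0], [0, 0, 0.11, -0.25, -0.24, 0, 0], [0, 0, 0.11, -0.25, -0.24, 0, 0], [0, 0, 0.11, -0.25, -0.24, 0, 0], [0, 0, 0.11, -0.25, -0.24, 0, 0], [0, 0, 0.11, -0.25, -0.24, 0, 0]]

```text
clock: 1.4
ee_pos: [0.3369, -0.2875, 0.2314]
tcp_rot: [-179.9, 0.1, -79.7]
wrist_force: [0.5, -0.5, 0.1]
gripper_width: 0.0
```

jog_arm:
  rows:
    - [[0, 0, 0, -0.284, -0.216, 0.03, 0], [0, 0, 0, -0.284, -0.216, 0.03, 0], [0, 0, 0, -0.284, -0.216, 0.03, 0], [0, 0, 0, -0.284, -0.216, 0.03, 0], [0, 0, 0, -0.284, -0.216, 0.03, 0], [0, 0, 0, -0.284, -0.216, 0.03, 0], [0, 0, 0, -0.284, -0.216, 0.03, 0], [0, 0, 0, -0.284, -0.216, 0.03, 0], [0, 0, 0, -0.284, -0.216, 0.03, 0], [0, 0, 0, -0.284, -0.216, 0.03, 0]]

```text
clock: 2.23
ee_pos: [0.5008, 0.0292, 0.2011]
tcp_rot: [-179.9, 0.1, -79.6]
wrist_force: [-0.1, -0.2, -0.6]
gripper_width: -0.0001
```

```bash
python3 - <<'E'
from h import *
c=bot.camera("wrist");save(c,"w1");s=bot.observe();print(s["ee_pos"],s["tcp_rot"],s["wrist_force"])
for k in("key_onoff_top","key_minus_top","key_plus_top","key_mode_top"):
    for r in bot.silhouettes(c,k)[:3]: print(k,round(r["confidence"],2),r["location"],r["pixels"].sum(),atz(c,r["location"],.068).round(4))
E
```

```text
[0.49968789 0.02731996 0.20114005] [ 1.79999636e+02  4.16796325e-03 -7.96844584e+01] [-0.40113597 -0.13968726 -0.47611365]
key_onoff_top 0.61 [351.0, 187.3] 550 [ 0.5157 -0.0247  0.068 ]
key_onoff_top 0.28 [260.8, 189.0] 580 [0.5016 0.0446 0.068 ]
key_minus_top 0.69 [188.7, 188.4] 564 [0.4919 0.1005 0.068 ]
key_plus_top 0.8 [260.5, 187.3] 598 [0.5029 0.0451 0.068 ]
key_mode_top 0.91 [98.4, 187.0] 653 [0.4801 0.1716 0.068 ]
key_mode_top 0.34 [208.8, 13.2] 6048 [0.6186 0.1003 0.068 ]
```

View pics/w1.png

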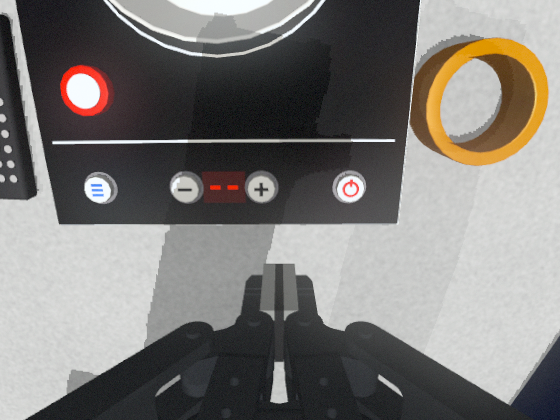

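The wrist view shows all four keys level in the row: mode (97,187), minus (185,187), plus (260,187) and on/off (349,187). The shut fingertips end at about (280,264). The tape lies right of the hob and the magnet is behind the mode key, both clear of the keys.

```bash
python3 - <<'E'
from h import *
from scipy.spatial.transform import Rotation as R
c=bot.camera("wrist");s=bot.observe();T=R.from_euler("xyz",s["tcp_rot"],degrees=True);p=s["ee_pos"]
loc=np.array([100,30,-30,-100])/1000
q=np.array([atz(c,u,.069) for u in [(97.5,186.5),(185.5,186.8),(260.3,186.8),(349.7,186.8)]])
a=np.polyfit(loc,q,1);print(q.round(4),"res",(q-np.outer(loc,a[0])-a[1]).round(4)[:,:2],np.linalg.norm(a[0]),"yaw",np.degrees(np.arctan2(a[0][1],a[0][0]))-180)
print("onoff",a[1]-.1*a[0],"centre",a[1])
print("tool shift onoff",T.inv().apply(a[1]-.1*a[0]-p),"centre",T.inv().apply(a[1]-p))
M=np.array(c["world_to_cam"]);v=M@np.r_[p,1]
x=np.array([v[0],-v[1]])/-v[2];x*=1+c["k1"]*(x@x);print("tcp px",c["fx"]*x[0]+c["cx"],c["fy"]*x[1]+c["cy"])
E
```

```text
[[ 0.4793  0.1671  0.069 ]
 [ 0.4911  0.098   0.069 ]
 [ 0.5012  0.0403  0.069 ]
 [ 0.5133 -0.0285  0.069 ]] res [[ 0.0001  0.0002]
 [-0.0001 -0.0005]
 [-0.0001  0.0004]
 [ 0.0001 -0.0001]] 0.9912014403945987 yaw -80.13708875401458
onoff [ 0.51318222 -0.02843515  0.069     ] centre [0.4962038  0.06922004 0.069     ]
tool shift onoff [ 0.05441783 -0.00523331  0.13249774] centre [-0.04470212 -0.0054273   0.13247413]
tcp px 280.96653760929917 281.36570907478387
```

jog_arm:
  rows:
    - [[0, 0, 0, 0.0545, -0.0055, 0.08, 0], [0, 0, 0, 0.0545, -0.0055, 0.08, 0], [0, 0, 0, 0.0545, -0.0055, 0.11, 0], [0, 0, 0, 0.0545, -0.0055, 0.12, 0], [0, 0, 0, 0.0545, -0.0055, 0.12, 0], [0, 0, 0, 0.0545, -0.0055, 0.12, 0]]

```text
clock: 3.03
ee_pos: [0.5134, -0.0278, 0.0817]
tcp_rot: [179.9, 0.0, -80.0]
wrist_force: [0.8, -0.0, 0.2]
gripper_width: -0.0001
```

```bash
python3 - <<'E'
from h import *
c=bot.camera("wrist");save(c,"w2");s=bot.observe();print(s["clock"],s["ee_pos"],s["tcp_rot"],s["wrist_force"])
E
```

```text
3.0833 [ 0.51483753 -0.02771083  0.08293244] [-1.79885786e+02 -2.95349780e-02 -7.99570542e+01] [0.14096054 0.60464088 0.46823873]
```

View pics/w2.png

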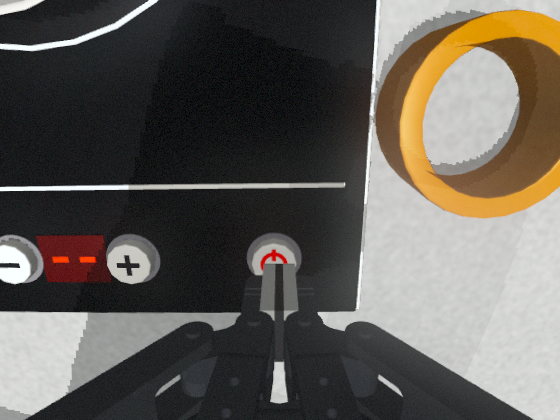

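The on/off key's top face is centred at about (274,263), a few pixels left of the fingertips at (280,264).

```bash
python3 - <<'E'
from h import *
from scipy.spatial.transform import Rotation as R
c=bot.camera("wrist");s=bot.observe();T=R.from_euler("xyz",s["tcp_rot"],degrees=True)
for u in[(274,263),(130,263)]:
    q=atz(c,u,.069);print(q,T.inv().apply(q-s["ee_pos"]))
E
```

```text
[ 0.51604864 -0.02435559  0.069     ] [-0.00314695 -0.00088288  0.01461927]
[0.50374415 0.04403679 0.069     ] [-0.07263715 -0.00073175  0.01453669]
```

jog_arm:
  rows:
    - [[0, 0, 0, -0.003, -0.001, 0.004, 0], [0, 0, 0, -0.003, -0.001, 0.009, 0], [0, 0, 0, -0.003, -0.001, 0.012, 0], [0, 0, 0, -0.003, -0.001, 0.014, 0], [0, 0, 0, -0.003, -0.001, 0.015, 0], [0, 0, 0, -0.003, -0.001, 0.015, 0]]

```text
clock: 3.63
ee_pos: [0.5147, -0.0239, 0.0665]
tcp_rot: [-180.0, 0.0, -79.9]
wrist_force: [-0.3, 1.1, 2.8]
gripper_width: -0.0001
```

jog_arm:
  rows:
    - [[0, 0, 0, 0, 0, 0.001, 0], [0, 0, 0, 0, 0, 0.002, 0], [0, 0, 0, 0, 0, 0.003, 0], [0, 0, 0, 0, 0, 0.003, 0], [0, 0, 0, 0, 0, 0.003, 0]]

```text
clock: 4.05
ee_pos: [0.5147, -0.024, 0.064]
tcp_rot: [-180.0, 0.0, -79.9]
wrist_force: [-0.6, 2.4, 6.8]
gripper_width: 0.0001
```

jog_arm:
  rows:
    - [[0, 0, 0, 0, 0, -0.01, 0], [0, 0, 0, 0, 0, -0.035, 0], [0, 0, 0, 0, 0, -0.035, 0.047], [0, 0, 0, -0.04, 0, -0.035, 0.047], [0, 0, 0, -0.08, 0, -0.035, 0.047], [0, 0, 0, -0.1, 0, -0.035, 0.047], [0, 0, 0, -0.1, 0, -0.035, 0.047], [0, 0, 0, -0.1, 0, -0.035, 0.047], [0, 0, 0, -0.1, 0, -0.035, 0.047], [0, 0, 0, -0.1, 0, -0.035, 0.047]]

```text
clock: 4.88
ee_pos: [0.4971, 0.0732, 0.0982]
tcp_rot: [180.0, -0.0, -80.0]
wrist_force: [-0.1, -0.4, -0.1]
gripper_width: 0.0469
```

```bash
python3 - <<'E'
from h import *
c=bot.camera("wrist");save(c,"w3");s=bot.observe();print(s["clock"],s["ee_pos"],s["tcp_rot"],s["wrist_force"],s["gripper_width"])
E
```

```text
4.9333 [0.49718136 0.07313168 0.09823505] [ 1.79995206e+02 -2.85631075e-02 -8.00131006e+01] [ 0.22671685  0.07972771 -0.26748957] 0.04744004224192244
```

View pics/w3.png

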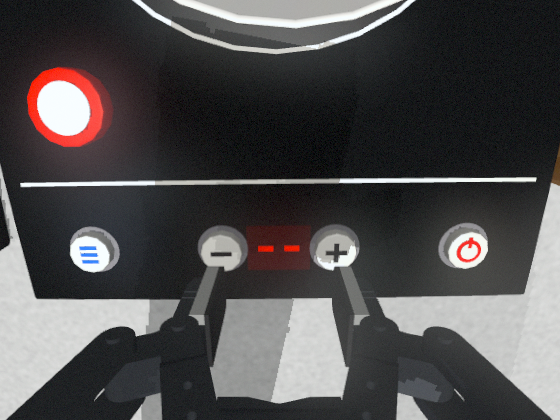

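Minus is at (221,253) and plus at (336,253). The fingertips at (204–224,267) and (336–355,267) sit about symmetrically over them. The on/off key is up again, and the display shows two dashes.

```bash
python3 - <<'E'
from h import *
from scipy.spatial.transform import Rotation as R
c=bot.camera("wrist");s=bot.observe();T=R.from_euler("xyz",s["tcp_rot"],degrees=True)
for u in[(221,253),(336,253)]:
    q=atz(c,u,.069);print(q,T.inv().apply(q-s["ee_pos"]))
E
```

```text
[0.49122136 0.10340643 0.069     ] [-0.03084701  0.00063441  0.02925956]
[0.50156369 0.04443047 0.069     ] [0.02902891 0.00067104 0.02928337]
```

jog_arm:
  rows:
    - [[0, 0, 0, -0.001, 0.0005, 0.01, 0.05], [0, 0, 0, -0.001, 0.0005, 0.02, 0.05], [0, 0, 0, -0.001, 0.0005, 0.026, 0.05], [0, 0, 0, -0.001, 0.0005, 0.03, 0.05], [0, 0, 0, -0.001, 0.0005, 0.032, 0.05], [0, 0, 0, -0.001, 0.0005, 0.032, 0.05]]

```text
clock: 5.48
ee_pos: [0.4951, 0.0749, 0.0656]
tcp_rot: [179.9, 0.0, -79.9]
wrist_force: [-2.1, 0.5, 3.1]
gripper_width: 0.0497
```

jog_arm:
  rows:
    - [[0, 0, 0, 0, 0, 0.002, 0.05], [0, 0, 0, 0, 0, 0.004, 0.05], [0, 0, 0, 0, 0, 0.005, 0.05], [0, 0, 0, 0, 0, 0.005, 0.05]]

```text
clock: 5.82
ee_pos: [0.4961, 0.075, 0.0618]
tcp_rot: [180.0, -0.0, -79.9]
wrist_force: [-3.1, -0.1, 7.3]
gripper_width: 0.0499
```

jog_arm:
  rows:
    - [[0, 0, 0, 0, 0, 0.001, 0.05], [0, 0, 0, 0, 0, 0.0015, 0.05], [0, 0, 0, 0, 0, 0.0015, 0.05], [0, 0, 0, 0, 0, 0.0015, 0.05], [0, 0, 0, 0, 0, 0.0015, 0.05], [0, 0, 0, 0, 0, 0.0015, 0.05]]

```text
clock: 6.32
ee_pos: [0.4961, 0.075, 0.0609]
tcp_rot: [180.0, -0.0, -79.9]
wrist_force: [-4.4, -0.2, 9.7]
gripper_width: 0.0501
```

```bash
python3 - <<'E'
from h import *
c=bot.camera("wrist");save(c,"w4");s=bot.observe();print(s["clock"],s["ee_pos"],s["tcp_rot"],s["wrist_force"],s["torque"])
E
```

```text
6.3667 [0.49612763 0.07504124 0.06094331] [ 1.79997351e+02 -1.79356201e-02 -7.99178495e+01] [-4.83990511 -0.82859293  9.51243237] [-0.17480048  1.02963699 -0.04249936]
```

View pics/w4.png

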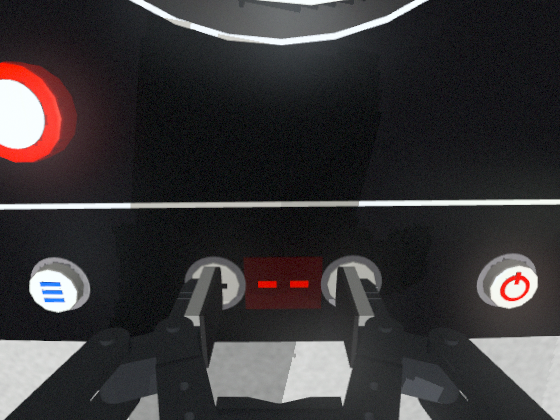

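Both caps sit flush under the fingertips. The wrist moment puts the load midway between the fingers, about 4.7 N on each key, so both are fully down and I'm starting the hold.

jog_arm:
  rows:
    - [[0, 0, 0, 0, 0, 0, 0.05], [0, 0, 0, 0, 0, 0, 0.05], [0, 0, 0, 0, 0, 0, 0.05], [0, 0, 0, 0, 0, 0, 0.05], [0, 0, 0, 0, 0, 0, 0.05], [0, 0, 0, 0, 0, 0, 0.05], [0, 0, 0, 0, 0, 0, 0.05], [0, 0, 0, 0, 0, 0, 0.05], [0, 0, 0, 0, 0, 0, 0.05], [0, 0, 0, 0, 0, 0, 0.05]]

```text
clock: 7.2
ee_pos: [0.4962, 0.075, 0.061]
tcp_rot: [-180.0, -0.0, -79.9]
wrist_force: [-4.3, -1.0, 8.9]
gripper_width: 0.05
```

jog_arm:
  rows:
    - [[0, 0, 0, 0, 0, 0, 0.05], [0, 0, 0, 0, 0, 0, 0.05], [0, 0, 0, 0, 0, 0, 0.05], [0, 0, 0, 0, 0, 0, 0.05], [0, 0, 0, 0, 0, 0, 0.05], [0, 0, 0, 0, 0, 0, 0.05], [0, 0, 0, 0, 0, 0, 0.05], [0, 0, 0, 0, 0, 0, 0.05], [0, 0, 0, 0, 0, 0, 0.05], [0, 0, 0, 0, 0, 0, 0.05]]

```text
clock: 8.03
ee_pos: [0.4961, 0.075, 0.0609]
tcp_rot: [180.0, -0.0, -79.9]
wrist_force: [-4.9, -0.7, 9.8]
gripper_width: 0.0498
```

jog_arm:
  rows:
    - [[0, 0, 0, 0, 0, 0, 0.05], [0, 0, 0, 0, 0, 0, 0.05], [0, 0, 0, 0, 0, 0, 0.05], [0, 0, 0, 0, 0, 0, 0.05], [0, 0, 0, 0, 0, 0, 0.05], [0, 0, 0, 0, 0, 0, 0.05], [0, 0, 0, 0, 0, 0, 0.05], [0, 0, 0, 0, 0, 0, 0.05], [0, 0, 0, 0, 0, 0, 0.05], [0, 0, 0, 0, 0, 0, 0.05]]

```text
clock: 8.87
ee_pos: [0.4961, 0.075, 0.0609]
tcp_rot: [180.0, -0.0, -79.9]
wrist_force: [-5.2, -1.3, 9.2]
gripper_width: 0.0499
```

jog_arm:
  rows:
    - [[0, 0, 0, 0, 0, 0, 0.05], [0, 0, 0, 0, 0, 0, 0.05], [0, 0, 0, 0, 0, 0, 0.05], [0, 0, 0, 0, 0, 0, 0.05], [0, 0, 0, 0, 0, 0, 0.05], [0, 0, 0, 0, 0, 0, 0.05], [0, 0, 0, 0, 0, 0, 0.05], [0, 0, 0, 0, 0, 0, 0.05], [0, 0, 0, 0, 0, 0, 0.05], [0, 0, 0, 0, 0, 0, 0.05]]

```text
clock: 9.7
ee_pos: [0.4962, 0.075, 0.0609]
tcp_rot: [-180.0, -0.0, -79.9]
wrist_force: [-4.8, -0.2, 10.3]
gripper_width: 0.0499
```

jog_arm:
  rows:
    - [[0, 0, 0, 0, 0, 0, 0.05], [0, 0, 0, 0, 0, 0, 0.05], [0, 0, 0, 0, 0, -0.02, 0.05], [0, 0, 0, 0, 0, -0.06, 0.05], [0, 0, 0, 0, 0, -0.1, 0.05], [0, 0, 0, 0, 0, -0.14, 0.05], [0, 0, 0, 0, 0, -0.14, 0.05], [0, 0, 0, 0, 0, -0.14, 0.05], [0, 0, 0, 0, 0, -0.14, 0.05]]

```text
clock: 10.45
ee_pos: [0.4966, 0.0752, 0.1999]
tcp_rot: [-179.9, -0.0, -79.9]
wrist_force: [-0.4, 0.2, -0.4]
gripper_width: 0.0503
```

```bash
python3 - <<'E'
from h import *
c=bot.camera("wrist");save(c,"w5");s=bot.observe();print(s["clock"],s["ee_pos"],s["wrist_force"])
for k in("key_onoff_top","key_minus_top","key_plus_top","key_mode_top"):
    for r in bot.silhouettes(c,k)[:1]: print(k,round(r["confidence"],2),r["location"],atz(c,r["location"],.069).round(4))
E
```

```text
10.5 [0.49558899 0.07511554 0.19874435] [-0.57558787  1.24945095 -0.83969389]
key_onoff_top 0.63 [406.8, 192.0] [ 0.5157 -0.0226  0.069 ]
key_minus_top 0.66 [245.3, 191.6] [0.4939 0.102  0.069 ]
key_plus_top 0.95 [320.2, 190.5] [0.505  0.0447 0.069 ]
key_mode_top 0.72 [156.9, 195.3] [0.4788 0.1701 0.069 ]
```

View pics/w5.png

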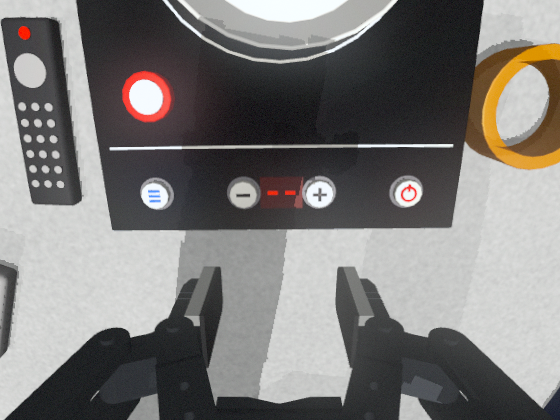

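All four keys are up: mode (157,194), minus (243,193), plus (319,193) and on/off (407,193). The hob, magnet and pan are where they were, and the gripper is clear of everything.

```bash
python3 -c "
from station import bot
print(bot.close_job())"
```

```text
the job is handed in; nothing more can be done
None
```

I pressed the child-lock sequence in the order asked, and the job is handed in; the simulator gives no verdict, so whether the lock actually set isn't confirmed.

- **On/off key:** I pressed it with the shut fingertips until the wrist read 6.8 N, above the 4 N it needs to be fully down. The next picture showed it up again.
- **Minus and plus keys:** I pressed them together, one fingertip on each. They took about 9–10 N between them, evenly shared, and I held both down for about 3.5 s from 6.3 s on the clock before lifting straight off.
- **Last checks:** At 10.5 s of the 42 s, all four keys were up, the key positions matched the earlier ones to within measurement error, and the gripper was about 130 mm above the keys. The mode key was never touched.
- **Not confirmed:** The display showed the same two dashes throughout, so it didn't show a lock. While both keys were held there was also a steady sideways force of about 5 N; I saw no sign that it shifted the hob.

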